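Lock the blade cartridge into the citrus wedger with its ball-lock pin

ROBOT

A 7-joint arm with a two-finger parallel gripper is mounted at the origin on a cart in front of the work surface, level with it; the furniture and walls round the work are solid. World frame = base frame: x ahead of the robot, y to its left, z up, the work surface at z = 0. Lengths are in mm, angles in rad, forces in N, time in s.
With the tool pointing down it reaches from about 400 to 925 mm from the base axis. Payload 5.6 kg.
Tool frame: the origin (TCP) lies at the very end of the fingers, on their centre line; the grasp point (between the pads) lies 19 mm behind it; y points along the fingers, z is the direction in which the jaws open and shut, and the axes are right-handed (so a half turn about y gives the same grasp; the last joint's range is limited). The gripper opens to 85 mm and grips with 20 to 120 N. Pads are 22 mm wide; open, the fingers measure 114 mm over their backs; the gripper's body (76 mm by 85 mm) begins 54 mm behind the grasp point. The pads swing forward as they close: fully open they stand 13 mm farther back than shut.
Start: joints at [1.285, 0.468, -0.012, 1.603, 0.006, 1.071, -0.056], TCP at [156.232, -630.952, 231.29] pointing down, gripper open.
Joint ranges: [-2.53, 2.53], [-0.31, 2.02], [-1.57, 1.55], [0.28, 2.44], [-1.29, 4.43], [0.15, 1.84], [-2.92, 2.92]. Speed limits (rad/s): [2.57, 2.57, 3.14, 3.14, 3.14, 3.14, 3.14].

INTERFACE

Orientations are given as a 3x3 rotation matrix whose columns are the frame's x, y, z axes.
In Python, from cell import robot, capture, calibration, workorder gives the robot as it stands. The module is installed in compiled form; this text tells all that it offers.
- The arm moves only by the tool play_rows, never from a script. Its argument "series" is text: rows parted by semicolons, each of 4 numbers parted by spaces: the shift along the tool's x, y, z in cm, then the turn about the tool's y in degrees. A call has 1 to 20 rows; each row shifts and turns the commanded pose from where the row before left it, along the tool's axes as they then stand; what a row does not reach is not made up. A row lasts 1/8 s, in which the tool goes at most 62.5 mm and 10.7 degrees, less where a joint would pass 70% of its speed; a pose out of reach is approached as far as the arm can. A call with a gripper value outside its range is refused whole. "gripper" is the gripper command: -1 is shut, 1 is fully open, values between are in proportion, set as the call begins (left out, the last holds). The fingers move at their own pace and stop on an object; "newtons" is the grip in N (left out, the last holds). Time passes only in rows, so rows that do not move let the fingers close. It gives the time, the measured TCP pose, the force and the opening at its end, in the units of the state.
- robot.get_obs(): the state, without advancing time (a new reading comes with each control period).
- capture(name): name is "scene" or "top" or "wrist"; returns (picture, depth): 384x512x3 uint8, red, green, blue; 384x512 float32, mm along the optical axis (not along the pixel's ray), 0 where there is no reading.
- calibration(name): a dict with "fx", "fy", "cx", "cy" (pixels), "D" ([k1, k2, p1, p2, k3] as OpenCV has them; the pictures are not rectified), "cam_to_world" (4x4, takes a point from camera to world coordinates); the wrist camera has in their place "hand_eye" (4x4, takes a point from camera to tool coordinates, whose origin is the TCP and whose axes are the tool frame's). Camera axes: x right, y up, looking along -z (the intrinsics and any distortion apply to the point x, -y, -z); pixel columns grow to the right and rows downward; lengths in mm; the calibration is good to about 2 mm. A picture is of the moment at which its call begins: read the wrist's pose just before it. calibration takes no time and is no camera call.
- workorder.sign_off(): hands the job in, once; it reports no verdict.
The state is a dict: "t": time; "joints": joint angles; "qd": joint speeds; "joint_torque": joint torques, N m; "position": TCP position; "eef_rot": TCP orientation; "force": force on the tool from outside, world axes, zero at the start; "wrist_torque": the same for the moment, N m; "finger_gap": finger opening in mm.
Only numpy, scipy, OpenCV 4.12 (cv2) and the standard library are available. Lean on these libraries where they do the work, as an engineer would, in place of code of your own. Each camera call takes 0.05 s, during which the arm holds its last target. There are 200 camera calls.

TASK

Get the citrus wedger ready for use: push its blade cartridge gently back into the machine until it is fully home. Then take the ball-lock pin from the edge of the cutting board, pinching its thumb plate in, and with the plate held in slide the pin gently from the machine's right-hand side through the holes of the clevis and the cartridge tongue until its collar seats against the clevis; let go so that the thumb plate springs right out and the pin is locked. Leave the other things where they are.

Things in the scene. Friction and masses are not known exactly. Their poses are not given: they have to be found in the camera images.
- wedger: lime wedger fixed on the worktop: aluminium base 215 x 130 mm, top 22 mm up; a pillar 126 mm high from x = +93 to +127 mm, lever above it leaning back. Origin on the worktop under the base; at yaw 0 x points away from the robot, y to its left. On the base a blade bed (rails, clevis, cartridge) is bolted tight through slots, anywhere within 10 mm left or right of y = 0; no reading tells where
- wedger_hole (a point): where the mouth of the clevis hole (centre, on the right-hand lug's outer face) lies if the bed is set fully right, at wedger x = +45, y = -29, z = 62 mm; axes as wedger. The real mouth is 0 to 20 mm further along +y: feel for the seat. Clevis: two lugs 8 mm thick, 22 mm apart (38 mm over both), 36 mm wide, tops 80 mm up, 13.5 mm holes along y. The pin goes in along +y
- cartridge (a joint): how far the blade cartridge is drawn out to the front (-x of the wedger), m: 0 = home, 0.055 = right out. Black push tab in front, 44 mm wide, 34 to 86 mm above the worktop; its front face is at wedger x = -75 mm minus this value. At the inner stop it reads -0.0015: the 13.5 mm bore of its tongue between the lugs is 1.5 mm too deep; the pin's taper draws it back. Drag about 4 N, stays where left
- pin: ball-lock pin, 131 mm long, about 0.18 kg. Origin on its axis at the front face of the collar (20 mm thick, x = -5 to 0 mm), which seats on the clevis; x axis along the shank to the nose, z up when the plates stand up. Shank 12 mm thick to x = +47 mm, then a taper to 5 mm at +58 mm. Starts lying level, nose left, shank on the board's right edge, finger plate on the worktop, axis 25 mm up
- pin_nose (a point): tip of the pin's nose, on its axis, 58 mm ahead of pin; axes as pin. Two ball-nosed locking studs, 6 mm thick, at x = +42.5 mm stand 3.5 mm out of the shank on the left and right unless the thumb plate is held in
- pin_pinch (a point): where to pinch the pin, at x = -57.5, z = +20 mm of pin, axes as pin: between the front of the black finger plate (x = -42 mm, 38 mm wide, reaching 25 mm below to 30 mm above the axis) and the rear of the steel thumb plate (x = -73 mm, 26 mm wide, up to 30 mm above the axis). 31 mm across, 25 mm pressed in. In front lies the neck, 14 mm thick: keep fingertips above z = +8 mm
- pin_button (a joint): travel of the pin's thumb plate along +x of the pin, m: 0 = sprung out, studs out (locked); 0.006 = fully in, studs sunk. Its spring takes 5 N to start, 9 N fully in. The studs pass the holes only when it is nearly fully in, and keep it in (above 0.004) while inside them; with the collar seated they stand 1.5 mm beyond the far lug and it springs out to 0
- cutting_board: walnut board 240 x 340 x 19 mm, fixed on the worktop; origin under its middle, y axis along its length. The pin lies across its right-hand (-y) edge
- lime_half_0: half a lime on the board, 54 mm across, 35 mm high, origin under its middle; not to be moved
- lime_half_1: half a lime on the board, 54 mm across, 35 mm high, origin under its middle; not to be moved
- jigger: brass spirit measure, 47 mm across, 100 mm high, right of the wedger near the front edge, origin under its middle; not to be moved
- tumbler_0: glass tumbler, 77 mm across, 94 mm high, behind the board, origin under its middle; not to be moved

How it is judged:
By the outcome, as a careful person would: the job done as asked, in the order asked, and still so for the second after the job is handed in, with the robot touching nothing.
It also fails if it takes over 69 s, if anything falls off the work surface, if the arm or the gripper's body presses on something with over 40 N, if the wrist force passes 120 N, or if a joint passes its speed limit or range.

## Working session

There is one attempt and no reset: what is moved stays moved. The work goes in short steps, Python scripts to look and compute and a tool call to move; the robot and the scene stay as the last step left them, time stands still between calls to the robot, and variables do not carry over. Pictures are saved under pics/ and viewed, about 8 in all and at most 12, crops included, and the job is handed in when it is done.

Besides the shell and the picture viewer there is one more tool, called as name(argument=value, ...), one argument or row to a line, values as JSON. play_rows: Moves the arm, as the interface text tells. Its arguments: {"type":"object","properties":{"series":{"type":"string"},"gripper":{"type":"number"},"newtons":{"type":"number"}},"required":["series"]}

```bash
mkdir -p pics
cat > h.py <<'E'
import numpy as np, cv2
from cell import robot, capture, calibration, workorder
def shot(n,tag):
    o=robot.get_obs(); p,d=capture(n); np.savez(f'{tag}.npz',p=p,d=d,pos=o['position'],R=o['eef_rot']); return p,d
def c2w(n,z=None):
    c=calibration(n)
    if n!='wrist': return c,np.array(c['cam_to_world'])
    T=np.eye(4);T[:3,:3]=np.array(z['R']).reshape(3,3);T[:3,3]=z['pos']
    return c,T@np.array(c['hand_eye'])
def cloud(n,tag):
    z=np.load(tag+'.npz');c,T=c2w(n,z);d=z['d'];H,W=d.shape
    K=np.array([[c['fx'],0,c['cx']],[0,c['fy'],c['cy']],[0,0,1]]);D=np.array(c['D'],float)
    u,v=np.meshgrid(np.arange(W),np.arange(H))
    q=cv2.undistortPoints(np.stack([u.ravel(),v.ravel()],1).astype(float)[:,None],K,D)[:,0].reshape(H,W,2)
    P=np.stack([q[...,0]*d,-q[...,1]*d,-d],-1)
    return P@T[:3,:3].T+T[:3,3],d>0,z['p']
def proj(n,tag,X):
    z=np.load(tag+'.npz');c,T=c2w(n,z);K=np.array([[c['fx'],0,c['cx']],[0,c['fy'],c['cy']],[0,0,1]])
    Pc=(np.atleast_2d(X)-T[:3,3])@T[:3,:3]
    q=Pc*[1,-1,-1]
    return cv2.projectPoints(q,np.zeros(3),np.zeros(3),K,np.array(c['D'],float))[0][:,0]
def save(p,name): cv2.imwrite('pics/'+name,cv2.cvtColor(p,cv2.COLOR_RGB2BGR))
E
python3 - <<'E'
from h import *
o=robot.get_obs();print(o['t'],o['position'],np.round(o['eef_rot'],3),o['force'],o['finger_gap'])
a,_=shot('scene','s0');b,_=shot('top','t0')
save(cv2.resize(b,(800,600)),'t0.png');save(cv2.resize(a,(800,600)),'s0.png')
for n in('scene','top'):print(np.round(np.array(calibration(n)['cam_to_world']),2).tolist())
E
```

```text
0.0 [ 156.04756047 -630.3933913   230.30304035] [[-0.971 -0.001  0.24 ]
 [-0.24   0.002 -0.971]
 [ 0.    -1.    -0.002]] [-0.52887608  0.52335748  0.452201  ] 85.152310172988
[[-0.59, 0.44, -0.67, -526.22], [-0.81, -0.31, 0.5, 841.36], [0.01, 0.84, 0.54, 931.18], [0.0, 0.0, 0.0, 1.0]]
[[-0.07, 0.97, -0.22, 322.88], [-1.0, -0.07, 0.01, 56.49], [-0.0, 0.22, 0.97, 1119.79], [0.0, 0.0, 0.0, 1.0]]
```

View pics/t0.png

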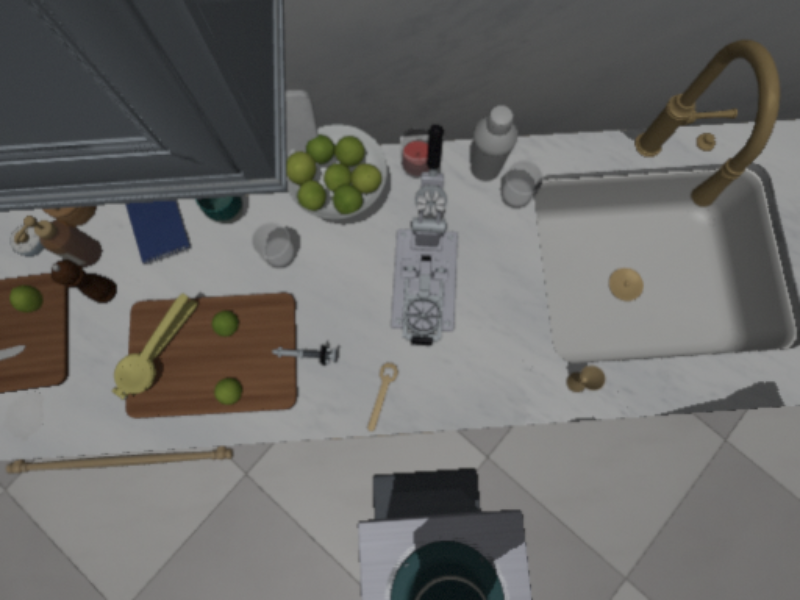

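View pics/s0.png

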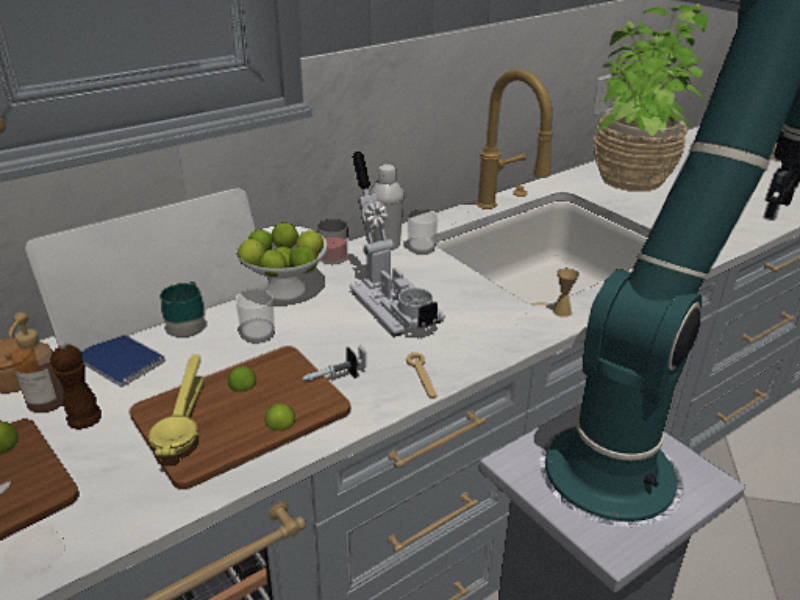

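Top view: wedger around (425,285) with its push tab at (422,341), pin from about (275,353) to (338,353), and jigger at (590,377). Next I measure from the clouds and take enlarged crops.

Run:
```python
from h import *
for n,t in(('top','t0'),('scene','s0')):
    P,ok,p=cloud(n,t);X=P[...,0];Y=P[...,1];Z=P[...,2]
    m=ok&(X>400)&(X<800)&(Y>-150)&(Y<150)
    print(n,'table z',np.median(Z[m&(abs(Z)<12)]))
    # base plate top
    b=m&(abs(Z-22)<5)
    pts=np.stack([X[b],Y[b]],1).astype(np.float32);print('base',len(pts),cv2.minAreaRect(pts),pts.min(0),pts.max(0))
    for lo,hi in((27,40),(40,60),(60,78),(78,95),(95,130)):
        b=m&(Z>lo)&(Z<hi); q=np.stack([X[b],Y[b],Z[b]],1)
        if len(q):print(lo,len(q),np.round(np.percentile(q,[2,50,98],axis=0),0).tolist())
    v,u=np.where(ok&(X>380)&(X<620)&(Y>60)&(Y<260)&(Z>3)&(Z<75))
    print('pin region',Z[v,u].min(),[u.min(),u.max(),v.min(),v.max()])
    for lo,hi in((23,29),(29,40),(40,60)):
        b=ok&(X>400)&(X<600)&(Y>70)&(Y<230)&(Z>lo)&(Z<hi);q=np.stack([X[b],Y[b]],1).astype(np.float32)
        if len(q)>3:print('pin',lo,len(q),np.round(np.percentile(q,[1,50,99],axis=0),0).tolist(),cv2.minAreaRect(q))
p=np.load('t0.npz')['p'];save(np.hstack([cv2.resize(p[200:250,160:230],(400,286),interpolation=2),cv2.resize(p[140:225,240:300],(400,566),interpolation=2)[:286*1]]) if 0 else cv2.resize(p[140:240,165:300],(800,593),interpolation=2),'t0c.png')
```

```text
top table z -0.3898087040934115
base 1467 ((620.4684448242188, -5.3800201416015625), (129.33106994628906, 213.9429931640625), 82.71466827392578) [507.15393 -82.06317] [732.7246   69.21888]
27 349 [[535.0, -50.0, 27.0], [635.0, -10.0, 30.0], [712.0, 42.0, 38.0]]
40 352 [[479.0, -34.0, 41.0], [542.0, -1.0, 48.0], [688.0, 47.0, 59.0]]
60 296 [[479.0, -30.0, 60.0], [562.0, 3.0, 71.0], [791.0, 106.0, 78.0]]
78 198 [[479.0, -32.0, 78.0], [630.0, 5.0, 81.0], [789.0, 106.0, 94.0]]
95 643 [[686.0, -45.0, 99.0], [751.0, 92.0, 119.0], [798.0, 148.0, 129.0]]
pin region 3.0020421675451416 [np.int64(190), np.int64(255), np.int64(180), np.int64(257)]
pin 23 22 [[458.0, 182.0], [472.0, 204.0], [489.0, 228.0]] ((472.9964599609375, 204.7489013671875), (47.07526397705078, 29.68731117248535), 62.39495849609375)
pin 29 32 [[457.0, 183.0], [475.0, 206.0], [483.0, 228.0]] ((469.25408935546875, 205.56304931640625), (46.74821853637695, 25.953916549682617), 86.23165130615234)
pin 40 63 [[457.0, 182.0], [473.0, 206.0], [491.0, 213.0]] ((472.9752502441406, 197.36322021484375), (30.74562644958496, 35.91243362426
[... 439 characters left out ...]
-31.0, 78.0], [629.0, 2.0, 83.0], [785.0, 143.0, 94.0]]
95 412 [[681.0, -44.0, 96.0], [732.0, 75.0, 116.0], [795.0, 148.0, 130.0]]
pin region 3.005575275893648 [np.int64(189), np.int64(277), np.int64(199), np.int64(259)]
pin 23 26 [[453.0, 186.0], [466.0, 212.0], [482.0, 228.0]] ((466.1785583496094, 205.56105041503906), (24.194900512695312, 45.24751663208008), 9.745880126953125)
pin 29 51 [[454.0, 184.0], [469.0, 210.0], [485.0, 229.0]] ((469.0728759765625, 206.1349639892578), (31.67163848876953, 46.6733512878418), 0.7713910937309265)
pin 40 71 [[454.0, 184.0], [468.0, 208.0], [492.0, 215.0]] ((472.5706787109375, 197.6227264404297), (30.663753509521484, 41.475502014160156), 77.7384262084961)
```

View pics/t0c.png

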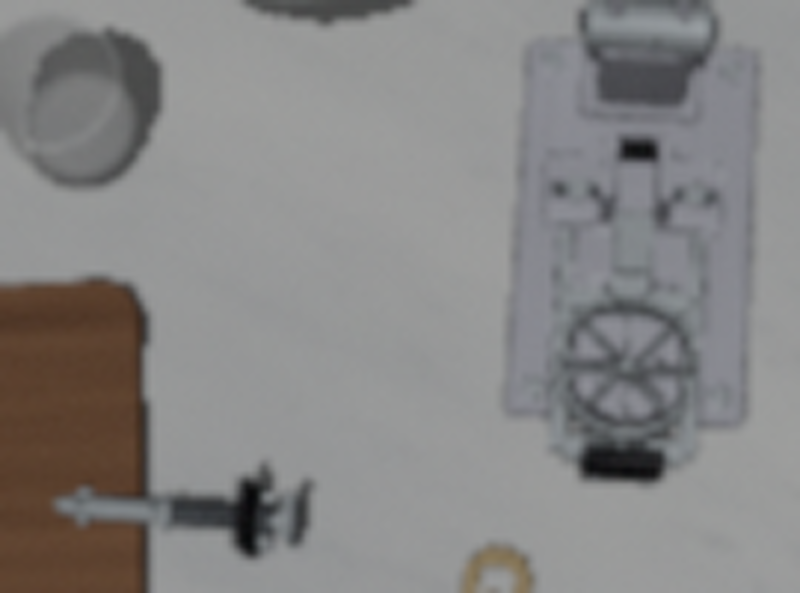

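The crop shows the tab at (622,463), the lugs at about (575,200) and (690,200), and the pin from (55,505) to (310,510). The wedger base centre comes out near (620,-5) with yaw about -7.3°. I'll move closer for a wrist view.

```bash
cat >> h.py <<'E'
def go(tx,ty,tz,yaw=None,pos=None,R=None):
    # shift in tool axes (cm) to reach world TCP target; yaw = desired heading(deg) of tool z
    o=robot.get_obs();pos=np.array(o['position'] if pos is None else pos);R=np.array(o['eef_rot']).reshape(3,3) if R is None else R
    h=np.degrees(np.arctan2(R[1,2],R[0,2]))
    s=R.T@(np.array([tx,ty,tz])-pos)/10
    turn=None if yaw is None else -((yaw-h+180)%360-180)  # tool y is down
    print('at',np.round(pos,1),'heading z',round(h,2),'shift cm',np.round(s,2),'turn deg',turn)
E
python3 - <<'E'
from h import *
print(np.round(calibration('wrist')['hand_eye'],3).tolist())
go(400,-380,231,-90); go(470,-60,231,-90)
P,ok,p=cloud('top','t0');X=P[...,0];Y=P[...,1];Z=P[...,2]
b=ok&(Z>10)&(Z<120)&(X>350)&(X<600)&(Y<-150)&(Y>-400);print('jigger',np.median(X[b]),np.median(Y[b]),b.sum())
E
```

```text
[[0.001, -0.947, -0.322, -82.226], [0.001, 0.322, -0.947, -142.796], [1.0, 0.001, 0.001, -0.542], [0.0, 0.0, 0.0, 1.0]]
at [ 156.1 -630.5  230.4] heading z -76.09 shift cm [-29.7   -0.03 -18.45] turn deg 13.909742604340096
at [ 156.1 -630.5  230.4] heading z -76.09 shift cm [-4.418e+01  1.000e-02 -4.783e+01] turn deg 13.909742604340096
jigger 388.3645155293679 -299.2626484263311 289
```

play_rows(
  series="-5 0 -3.1 0;-5 0 -3.1 0;-5 0 -3.1 0;-5 0 -3.1 0;-5 0 -3.1 0;-4.5 -1 -3 0;0 -2 -4 7;0 -2 -4 7",
  gripper=-1,
  newtons=60,
)

```text
t: 1.1
position: [383.4, -300.2, 281.1]
eef_rot: [[-1.0, -0.001, -0.005], [0.005, 0.001, -1.0], [0.001, -1.0, -0.001]]
force: [1.1, -0.0, -0.1]
finger_gap: 0.3
```

Run:
```python
from h import *
go(580,0,330,-90)
```

```text
at [ 383.4 -300.2  281.1] heading z -90.27 shift cm [-19.51  -4.88 -30.12] turn deg -0.2740816122571914
```

play_rows(
  series="-3.3 -0.8 -5 0;-3.3 -0.8 -5 0;-3.3 -0.8 -5 0;-3.3 -0.8 -5 0;-3.3 -0.8 -5 0;-3.2 -0.9 -5 0;0 0 0 0;0 0 0 0",
)

```text
t: 2.1
position: [580.7, -2.8, 329.5]
eef_rot: [[-1.0, -0.002, -0.002], [0.002, -0.001, -1.0], [0.002, -1.0, 0.001]]
force: [0.1, 0.1, -0.8]
finger_gap: -0.1
```

Run:
```python
from h import *
p,d=shot('wrist','w1');save(cv2.resize(p,(800,600)),'w1.png')
c=calibration('wrist');print(c['fx'],c['cx'],c['cy'])
P,ok,p=cloud('wrist','w1');X=P[...,0];Y=P[...,1];Z=P[...,2]
m=ok&(abs(Y)<120)&(X>440)&(X<760)
print('table',np.median(Z[m&(abs(Z)<10)]))
b=m&(abs(Z-22)<4);q=np.stack([X[b],Y[b]],1).astype(np.float32);print('base',len(q),cv2.minAreaRect(q),np.round(cv2.boxPoints(cv2.minAreaRect(q))))
b=m&(Z>82)&(Z<90)&(X<540);q=np.stack([X[b],Y[b]],1).astype(np.float32);print('tab top',len(q),cv2.minAreaRect(q),np.median(Z[b]))
b=m&(Z>76)&(Z<83)&(X>600)&(X<720);q=np.stack([X[b],Y[b]],1).astype(np.float32);print('lugs top',len(q),cv2.minAreaRect(q),np.median(Z[b]))
```

```text
276.45207508413944 258.0952819535693 194.75641418778628
table 0.10825871061240377
base 5530 ((618.9929809570312, -5.783363342285156), (129.50123596191406, 214.19888305664062), 82.73634338378906) [[505. -56.]
 [717. -84.]
 [733.  45.]
 [521.  72.]]
tab top 167 ((482.48040771484375, 12.772632598876953), (42.42878723144531, 9.671736717224121), 82.87882995605469) 85.51124346720127
lugs top 447 ((641.7559814453125, -8.8980712890625), (40.08863067626953, 86.41485595703125), 82.55775451660156) 79.77599991520412
```

View pics/w1.png

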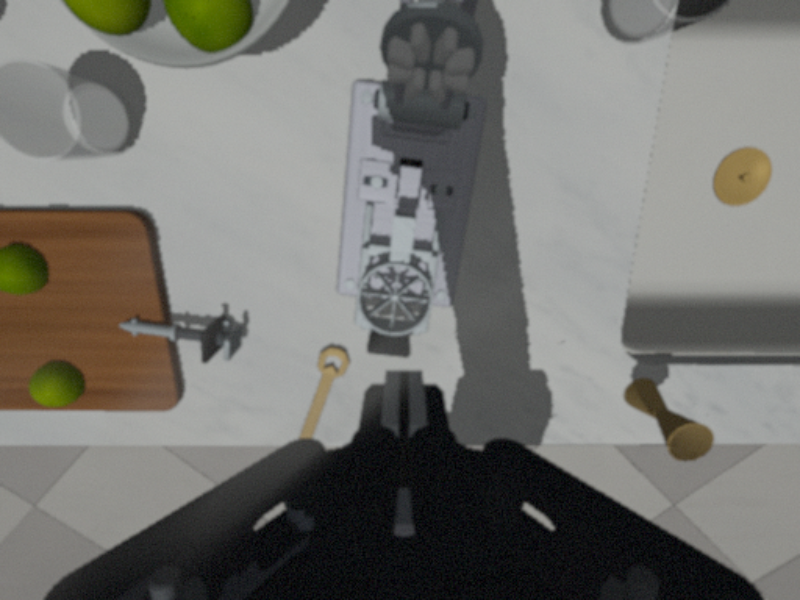

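Wrist view: tab at (388,344), bed at about (400,240), flange bolt at (375,182), pin from (122,325) to (245,325). The base centre may not be the wedger origin, so I'll make an orthographic map to find the lugs and pillar.

Run:
```python
from h import *
P,ok,p=cloud('wrist','w1')
a=np.radians(-7.26);ex=np.array([np.cos(a),np.sin(a)]);ey=np.array([-np.sin(a),np.cos(a)])
Q=P[...,:2]-[619,-5.8];x=Q@ex;y=Q@ey;Z=P[...,2]
up=4
big=lambda A:cv2.resize(A.astype(np.float32),None,fx=up,fy=up,interpolation=1)
x,y,Z2,k=big(x),big(y),big(Z),big(ok)>.9
pc=cv2.resize(p,None,fx=up,fy=up)
S=2.5
H=np.zeros((600,325),np.float32);C=np.zeros((600,325,3),np.uint8)
r=((110-x)*S).astype(int)+20;c=((65-y)*S).astype(int);m=k&(r>=0)&(r<680)&(c>=0)&(c<325);r=(r*600/680).astype(int);
o=np.argsort(Z2[m]);R=r[m][o];Cc=c[m][o]
H[R,Cc]=Z2[m][o];C[R,Cc]=pc[m][o]
hm=cv2.applyColorMap(np.clip(H*255/135,0,255).astype(np.uint8),cv2.COLORMAP_JET)[...,::-1]
save(np.hstack([C,hm]),'ortho.png')
x,y=Q@ex,Q@ey
for lo,hi in((27,33),(33,50),(60,75),(77,82),(82,90),(95,124),(124,131)):
  b=ok&(Z>lo)&(Z<hi)&(abs(y)<60)&(x>-160)&(x<170)
  hx=np.histogram(x[b],np.arange(-160,171,10))[0]
  print(lo,hi,{int(-160+10*i):(int(n),[round(float(t)) for t in np.percentile(y[b&(x>-160+10*i)&(x<-150+10*i)],[5,95])]) for i,n in enumerate(hx) if n>4})
```

```text
27 33 {-50: (18, [-38, 40]), -40: (49, [-38, 40]), -30: (68, [-37, 40]), -20: (55, [-37, 39]), -10: (81, [-38, 40]), 0: (182, [-43, 45]), 10: (206, [-42, 46]), 20: (177, [-43, 45]), 30: (123, [-41, 46]), 60: (195, [-30, 30]), 70: (22, [-32, 32])}
33 50 {-140: (35, [-28, 29]), -130: (118, [-35, 38]), -120: (41, [-37, 39]), -110: (27, [-30, 40]), -100: (24, [-31, 32]), -90: (64, [-37, 39]), -80: (48, [-37, 39]), -70: (79, [-37, 38]), -60: (134, [-36, 38]), -50: (251, [-35, 37]), -40: (24, [-37, 39]), -30: (23, [-38, 38]), -20: (35, [-38, 39]), -10: (20, [-37, 39]), 10: (16, [-35, 32]), 20: (9, [-34, 31]), 30: (56, [-10, 12]), 40: (33, [-9, 10]), 60: (26, [-20, 26])}
60 75 {-140: (101, [-18, 20]), -130: (35, [-7, 9]), -120: (91, [-23, 24]), -110: (69, [-29, 32]), -100: (58, [-33, 35]), -90: (116, [-31, 32]), -80: (37, [-14, 34]), -70: (44, [-29, 31]), -60: (67, [-20, 22]), -50: (78, [-8, 10]), -10: (19, [-8, 9]), 20: (5, [-10, 8]), 30: (5, [-13, 18]), 60: (21, [-14, 22])}
77 82 {-140: (34, [-18, 19]), -120: (5, [-24, 23]), -90: (6, [-34, 37]), -80: (8, [-33, 35]), -70: (6, [-27, 31]), -60: (5, [16, 22]), -40: (80, [-8, 10]), -30: (95, [-8, 10]), -20: (92, [-8, 10]), -10: (29, [-14, 14]), 0: (86, [-17, 19]), 10: (89, [-17, 19]), 20: (89, [-17, 19]), 30: (49, [-17, 19]), 60: (8, [-13, 17])}
82 90 {-150: (30, [-18, 19]), -140: (137, [-18, 20]), 60: (10, [-18, 15])}
95 124 {60: (215, [-22, 23]), 70: (349, [-31, 31]), 80: (90, [-35, 35]), 90: (63, [-30, 31])}
124 131 {70: (221, [-28, 29]), 80: (334, [-29, 29])}
```

View pics/ortho.png

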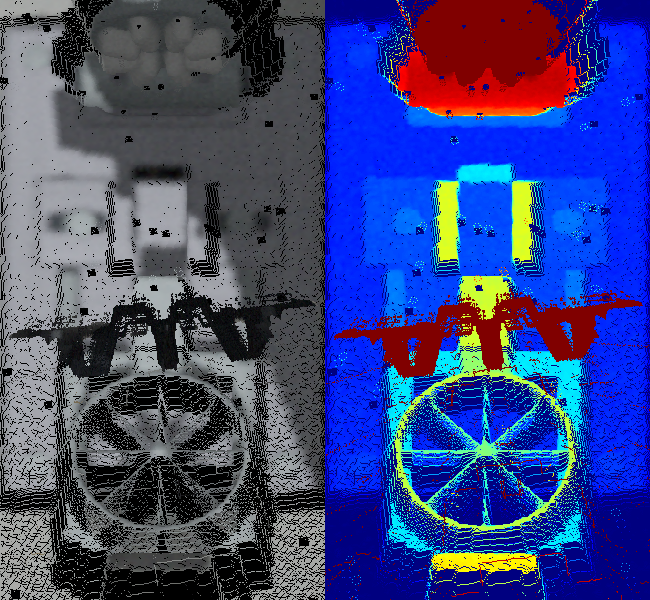

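The map shows the two lugs and the pillar front at about +64 from the base centre, so the wedger origin is about 28 mm behind the base centre towards the robot. I'll refine that and get the pin pose too.

Run:
```python
from h import *
P,ok,p=cloud('wrist','w1')
a=np.radians(-7.26);ex=np.array([np.cos(a),np.sin(a)]);ey=np.array([-np.sin(a),np.cos(a)])
Q=P[...,:2]-[619,-5.8];x=Q@ex;y=Q@ey;Z=P[...,2]
b=ok&(abs(Z-80)<2)&(abs(y)>10.5)&(abs(y)<25)&(x>-15)&(x<50)
print('lug x',np.percentile(x[b],[0,2,50,98,100]),'y',np.percentile(y[b],[0,2,98,100]),b.sum())
for s in(1,-1):
  bb=b&(y*s>0);q=np.stack([x[bb],y[bb]],1).astype(np.float32);print(cv2.minAreaRect(q))
b=ok&(Z>82)&(Z<90)&(x<-110)&(x>-160);print('tab x',np.percentile(x[b],[0,2,50,98,100]),'y',np.percentile(y[b],[1,99]))
b=ok&(Z>100)&(Z<130)&(abs(y)<20)&(x>55)&(x<110);print('pillar x',np.percentile(x[b],[0,2,98]))
X,Y=P[...,0],P[...,1]
r=ok&(X>430)&(X<530)&(Y>110)&(Y<250)
for lo,hi in((23,27),(27,33),(33,46),(46,60)):
  b=r&(Z>lo)&(Z<hi);q=np.stack([X[b],Y[b]],1).astype(np.float32)
  print(lo,b.sum(),cv2.minAreaRect(q),np.round(np.percentile(q,[2,98],axis=0),1).tolist())
# shank axis: points Z 25..34, Y>160: fit
b=r&(Z>22)&(Z<34)
for y0 in range(110,250,8):
  c=b&(Y>=y0)&(Y<y0+8)
  if c.sum()>2:print(y0,c.sum(),np.round([X[c].min(),X[c].max(),np.average(X[c]),Z[c].max()],1))
c=r&(Z>46);print('plates top');
for y0 in range(110,190,4):
  k=c&(Y>=y0)&(Y<y0+4)
  if k.sum()>1:print(y0,k.sum(),np.round([X[k].min(),X[k].max(),Z[k].max()],1))
save(cv2.resize(p[180:250,60:180],(800,467),interpolation=2),'pin.png')
```

```text
lug x [-0.31468731  0.11789493 17.63963031 34.76311536 35.28429338] y [-18.00374347 -17.6557134   19.58572234  19.88699234] 304
((17.485881805419922, 15.901800155639648), (7.9151201248168945, 35.61842346191406), 89.83769989013672)
((17.407238006591797, -14.258980751037598), (7.474081039428711, 35.422401428222656), 89.97500610351562)
tab x [-142.60491135 -142.02526327 -136.56860963 -133.04629129 -132.93215918] y [-19.61014343  22.03849665]
pillar x [65.40664291 65.7853717  89.03978313]
23 48 ((477.7486267089844, 215.1527557373047), (71.80335235595703, 32.78514862060547), 66.35694885253906) [[458.9, 181.5], [491.7, 248.7]]
27 180 ((472.42974853515625, 215.06069946289062), (36.75022888183594, 68.03750610351562), 4.361526966094971) [[460.5, 182.1], [490.7, 249.5]]
33 157 ((472.14703369140625, 214.31752014160156), (36.78110122680664, 67.7358169555664), 8.748664855957031) [[457.3, 181.4], [491.4, 243.4]]
46 211 ((471.85821533203125, 196.7143096923828), (29.997520446777344, 37.02970886230469), 81.39701080322266) [[457.3, 181.7], [491.3, 212.8]]
174 7 [477.  480.5 478.6  30.5]
182 27 [459.1 482.7 471.1  32.7]
190 18 [468.6 479.9 475.7  33.8]
198 58 [463.6 491.5 478.8  33.8]
206 21 [454.5 492.1 470.8  33.9]
222 38 [471.8 482.8 478.5  33.9]
230 36 [471.2 483.9 478.6  33.4]
238 37 [473.  485.5 480.3  33.9]
246 28 [473.  488.5 482.4  33.4]
plates top
178 9 [469.5 482.1  53.6]
182 49 [458.1 482.9  56.6]
186 22 [458.2 479.6  56.3]
```

View pics/pin.png

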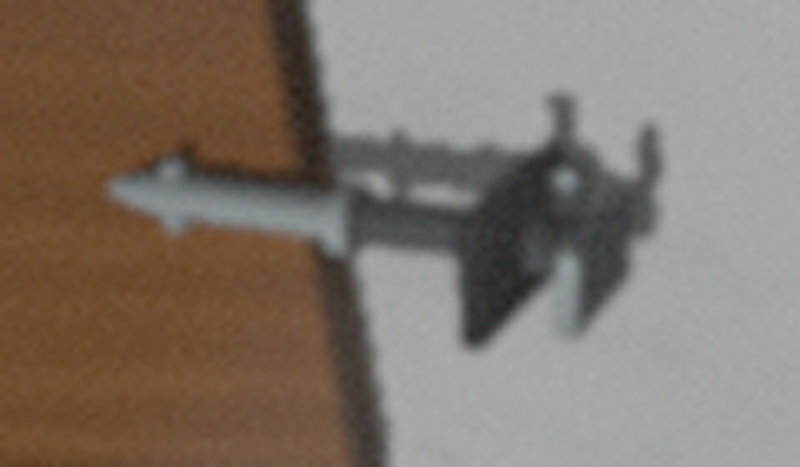

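The lugs put the hole at base x = +17.5, so the wedger origin offset is 27.5 mm. The pillar front then falls at 93 mm, as specified, and the cartridge is about 40 mm out. The pin crop shows the nose at (108,187) and the plates at (500,250) and (600,250). Next I go to the front of the tab.

play_rows(
  series="0 0 0 7.3;4.65 0 -0.1 0;4.65 3 -0.1 0;4.65 5 -0.1 0;0 5 0 0;0 5 0 0;0 5 0 0;0 4 0 0;0 1 0 0;0 0 0 0",
)

```text
t: 3.4
position: [447.1, 17.3, 54.8]
eef_rot: [[-0.992, -0.0, -0.13], [0.13, -0.0, -0.992], [0.0, -1.0, 0.0]]
force: [0.8, 0.7, 0.1]
finger_gap: -0.2
```

Run:
```python
from h import *
go(442.6,17.7,50,-97.26); print(robot.get_obs()['force'],robot.get_obs()['t'])
P,ok,p=cloud('wrist','w1')
# nose: search direction
def loc(u,v,z0):
  z=np.load('w1.npz');c,T=c2w('wrist',z);K=np.array([[c['fx'],0,c['cx']],[0,c['fy'],c['cy']],[0,0,1]])
  q=cv2.undistortPoints(np.array([[[u,v]]],float),K,np.array(c['D'],float))[0,0]
  d=T[:3,:3]@[q[0],-q[1],-1];o=T[:3,3];return o+d*(z0-o[2])/d[2]
f=lambda x,y:(60+x*120/800-.4,180+y*70/467-.4)
n=loc(*f(108,187),25);s1=loc(*f(175,167),25);s2=loc(*f(175,225),25);k=loc(*f(335,215),25)
fp=loc(*f(545,155),55);fq=loc(*f(468,345),55)
print('nose',n,'studs',s1,s2,'collar',k)
v=n-k;print('yaw',np.degrees(np.arctan2(v[1],v[0])))
```

```text
at [447.1  17.3  54.8] heading z -97.47 shift cm [0.45 0.48 0.02] turn deg -0.21031848919608365
[0.83429204 0.69712901 0.07657212] 3.4
nose [487.10497353 315.05220461  25.        ] studs [492.63376545 296.36745303  25.        ] [476.33968576 299.7156616   25.        ] collar [479.05798224 257.06117694  25.        ]
yaw 82.09993095295151
```

play_rows(
  series="-0.8 0 0 0;-0.5 0 0 0;-0.5 0 0 0;-0.5 0 0 0;-0.5 0 0 0;-0.5 0 0 0;-0.5 0 0 0;-0.5 0 0 0;-0.5 0 0 0;0 0 0 0",
)

```text
t: 4.65
position: [495.6, 11.8, 54.4]
eef_rot: [[-0.992, 0.001, -0.129], [0.129, 0.0, -0.992], [-0.001, -1.0, -0.0]]
force: [-2.2, 0.9, -0.8]
finger_gap: 0.2
```

play_rows(
  series="-0.3 0 0 0;-0.3 0 0 0;-0.2 0 0 0;0 0 0 0",
)

```text
t: 5.15
position: [502.9, 10.8, 54.4]
eef_rot: [[-0.992, 0.0, -0.129], [0.129, 0.0, -0.992], [-0.0, -1.0, -0.0]]
force: [-2.9, 1.0, -0.6]
finger_gap: -0.1
```

play_rows(
  series="-0.2 0 0 0;-0.2 0 0 0;0 0 0 0",
)

```text
t: 5.52
position: [506.9, 10.3, 54.4]
eef_rot: [[-0.992, 0.0, -0.129], [0.129, 0.0, -0.992], [-0.0, -1.0, -0.0]]
force: [-2.9, 2.1, -1.5]
finger_gap: -0.1
```

play_rows(
  series="-0.15 0 0 0;-0.15 0 0 0;0 0 0 0",
)

```text
t: 5.9
position: [509.0, 10.1, 54.4]
eef_rot: [[-0.992, -0.001, -0.129], [0.129, -0.0, -0.992], [0.001, -1.0, 0.0]]
force: [-4.3, 1.2, 1.3]
finger_gap: 0.0
```

play_rows(
  series="-0.15 0 0 0;0 0 0 0",
)

```text
t: 6.15
position: [508.9, 10.0, 54.4]
eef_rot: [[-0.992, -0.004, -0.128], [0.128, -0.001, -0.992], [0.004, -1.0, 0.001]]
force: [-10.3, 2.4, 4.8]
finger_gap: -0.0
```

Cartridge is at its stop: 10 N with no further travel, and the position matches the expectation. I back off and go above the pin.

play_rows(
  series="2 0 0 0;2 -2 0 0;0 -5 0 0;0 -2 -4 0;0 0 -6 0;0 0 -5 0;0 0 0 0;0 0 0 0",
  gripper=0.2,
)

```text
t: 7.15
position: [491.8, 163.2, 144.8]
eef_rot: [[-0.992, 0.002, -0.129], [0.129, -0.0, -0.992], [-0.002, -1.0, -0.0]]
force: [0.4, 0.2, -0.0]
finger_gap: 50.9
```

Run:
```python
from h import *
go(471.3,198,35,-98);o=robot.get_obs();print(o['force'],o['finger_gap'])
p,d=shot('wrist','w2');t,_=shot('top','t2')
P,ok,p=cloud('wrist','w2');X,Y,Z=P[...,0],P[...,1],P[...,2]
r=ok&(X>430)&(X<530)&(Y>110)&(Y<250)
for lo,hi in((23,33),(46,60)):
  b=r&(Z>lo)&(Z<hi);q=np.stack([X[b],Y[b]],1).astype(np.float32)
  if len(q)>3:print(lo,b.sum(),cv2.minAreaRect(q),np.round(np.percentile(q,[2,98],axis=0),1).tolist())
save(cv2.resize(p,(800,600)),'w2.png')
```

```text
at [491.8 163.2 144.8] heading z -97.41 shift cm [ 2.5  10.97 -3.19] turn deg 0.5871906854076769
[ 0.44396682  0.19529301 -0.0389987 ] 50.86817187500903
23 654 ((478.640869140625, 217.78236389160156), (66.21117401123047, 33.67432403564453), 66.7452621459961) [[464.0, 184.2], [491.2, 249.1]]
46 570 ((472.21881103515625, 197.86456298828125), (31.04507064819336, 36.58282470703125), 81.78871154785156) [[457.5, 182.0], [491.2, 213.6]]
```

View pics/w2.png

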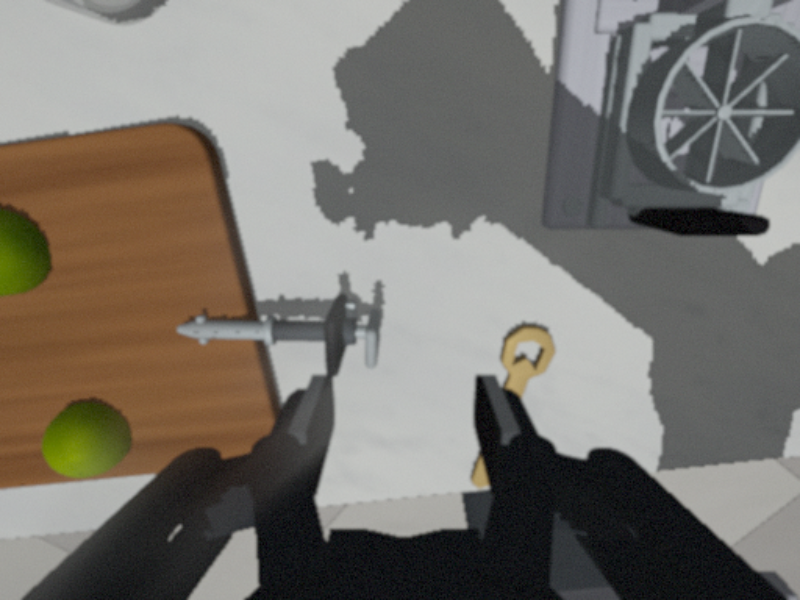

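The wrist view shows the plates at (340,335) and (373,345), clear of the open fingers. The plate box gives the pinch point at (472,198) and yaw 81.8°.

play_rows(
  series="2.4 0 -3.2 0.8;0 0 0 0;0 4 0 0;0 4 0 0;0 2 0 0;0 0.6 0 0;0 0 0 0;0 0 0 0",
)

```text
t: 8.25
position: [472.0, 198.4, 39.5]
eef_rot: [[-0.99, 0.002, -0.143], [0.143, 0.001, -0.99], [-0.002, -1.0, -0.001]]
force: [0.5, 0.8, -0.1]
finger_gap: 51.6
```

Run:
```python
from h import *
go(472,198,35,-98.2);o=robot.get_obs();print(o['force'],o['finger_gap'])
```

```text
at [472.  198.4  39.5] heading z -98.23 shift cm [-0.01  0.45  0.04] turn deg -0.02717030486803651
[ 0.53931531  0.78241221 -0.06586262] 51.58877512359538
```

play_rows(
  series="0 0.4 0 0;0 0 0 0",
)

```text
t: 8.5
position: [471.1, 198.4, 34.6]
eef_rot: [[-0.99, 0.0, -0.143], [0.143, -0.0, -0.99], [-0.0, -1.0, 0.0]]
force: [-0.3, 0.2, -0.2]
finger_gap: 51.7
```

play_rows(
  series="0 0 0 0;0 0 0 0;0 0 0 0;0 0 0 0;0 0 0 0;0 0 0 0",
  gripper=-1,
  newtons=50,
)

```text
t: 9.25
position: [471.7, 199.5, 35.2]
eef_rot: [[-0.99, 0.002, -0.142], [0.142, 0.001, -0.99], [-0.001, -1.0, -0.002]]
force: [-1.1, 1.3, 5.9]
finger_gap: 23.7
```

play_rows(
  series="0 -0.5 0 0;0 -1.5 0 0;0 -3 0 0;0 -4 0 0;0 0 0 0",
)

```text
t: 9.88
position: [473.0, 199.3, 127.9]
eef_rot: [[-0.99, 0.006, -0.143], [0.143, 0.002, -0.99], [-0.006, -1.0, -0.003]]
force: [-0.5, -0.4, -1.2]
finger_gap: 23.6
```

```bash
cat > pinfit.py <<'E'
from h import *
import sys
tag=sys.argv[1]
shot('wrist',tag)
P,ok,p=cloud('wrist',tag);z=np.load(tag+'.npz');R=z['R'].reshape(3,3)
Q=(P-z['pos'])@R   # tool coords; pin x ~ -tool z, pin up = -tool y
b=ok&(abs(Q[...,0])<14)&(Q[...,1]>-30)&(Q[...,1]<40)&(Q[...,2]<-52)&(Q[...,2]>-125)
x,y,zz=Q[b].T
print('n',b.sum(),'nose z',zz.min())
for a in range(-125,-50,8):
    k=(zz>=a)&(zz<a+8)
    if k.sum()>3:print(a,k.sum(),'x',np.round(np.percentile(x[k],[2,98]),1),'mid',round(np.percentile(x[k],[2,98]).mean(),2),'top y',np.round(np.percentile(y[k],[3,50]),1))
save(cv2.resize(p,(800,600)),tag+'.png')
E
python3 pinfit.py w3
```

```text
n 1846 nose z -113.50215594349103
-117 47 x [-3.5  1.5] mid -0.97 top y [4.9 6.3]
-109 163 x [-6.   3.3] mid -1.36 top y [2.9 5. ]
-101 269 x [-6.2  4.5] mid -0.83 top y [2.4 4.2]
-93 268 x [-6.1  4.6] mid -0.75 top y [2.3 4.3]
-85 268 x [-6.   4.6] mid -0.7 top y [2.6 4.4]
-77 270 x [-6.2  4.8] mid -0.7 top y [2.7 4.7]
-69 263 x [-6.   4.9] mid -0.59 top y [3.  4.6]
-61 245 x [-9.5  5.2] mid -2.14 top y [-0.2  4.3]
-53 53 x [-9.8  6. ] mid -1.9 top y [-0.5  1.7]
```

View pics/w3.png

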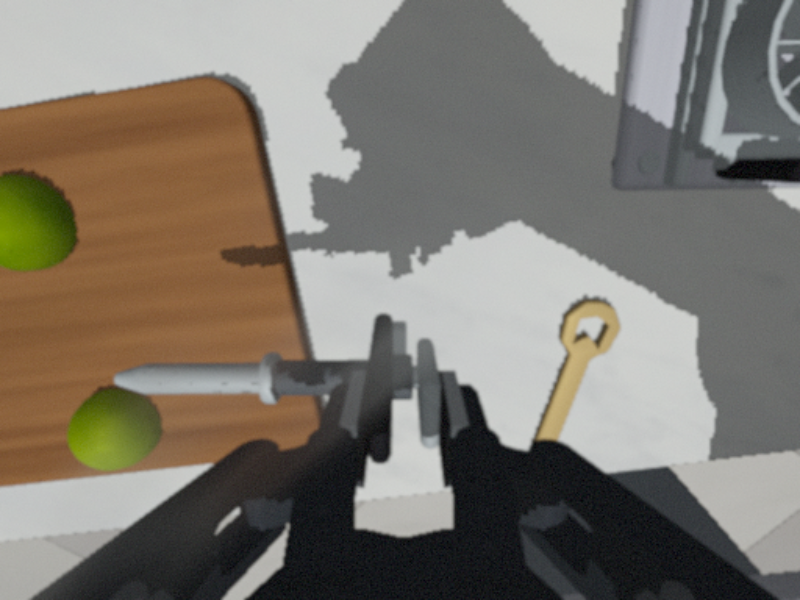

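The wrist view shows the pin level, pinched between the plates, studs sunk, with the nose at (118,380). The axis is about 8.7 mm below the TCP and the nose 113.5 mm ahead. I carry it round the front to the right side.

play_rows(
  series="0 -3 1 -0.9;0 -4 4 0;0 -1 4.5 0;0 0 4.5 0;0 0 4.5 0;0 0 4.5 0;0 0 4.5 0;0 0 4.5 0;-2 0 3 0;-4 0 1 0;-4 0 0 0;-4 0 0 0;-3 0 0 0;-1.8 0 0 0;0 0 0 0;0 0 0 0",
)

```text
t: 11.92
position: [610.3, -182.3, 203.3]
eef_rot: [[-0.992, -0.003, -0.127], [0.127, 0.0, -0.992], [0.003, -1.0, -0.0]]
force: [0.7, -0.3, -2.3]
finger_gap: 23.7
```

```bash
cat >> h.py <<'E'
def tb(bx,by,z,yaw=-97.26):
    a=np.radians(-7.26);ex=np.array([np.cos(a),np.sin(a)]);ey=np.array([-np.sin(a),np.cos(a)])
    o=robot.get_obs();q=np.array(o['position'][:2])-[619,-5.8]
    print('t',o['t'],'base x,y',np.round([q@ex,q@ey],2),'gap',round(o['finger_gap'],1),'F',np.round(o['force'],1))
    w=np.array([619,-5.8])+bx*ex+by*ey;go(w[0],w[1],z,yaw)
E
python3 - <<'E'
from h import *
tb(17.1,-175,70.7)
E
```

```text
t 11.925 base x,y [  13.63 -176.16] gap 23.7 F [ 0.7 -0.3 -2.3]
at [ 610.3 -182.3  203.3] heading z -97.29 shift cm [-0.39 13.26 -0.12] turn deg -0.034516629704853585
```

play_rows(
  series="-0.38 3 0 0;0 4 0 0;0 3 0 0;0 2 0 0;0 1.2 0 0;0 0 0 0;0 0 0 0",
)

```text
t: 12.8
position: [616.3, -183.1, 73.7]
eef_rot: [[-0.992, 0.002, -0.127], [0.127, -0.001, -0.992], [-0.002, -1.0, 0.0]]
force: [0.4, 0.8, -1.4]
finger_gap: 23.1
```

```bash
python3 pinfit.py w4
python3 - <<'E'
from h import *
tb(17.1,-146.6,70.7)
P,ok,p=cloud('wrist','w4')
a=np.radians(-7.26);ex=np.array([np.cos(a),np.sin(a)]);ey=np.array([-np.sin(a),np.cos(a)])
Q=P[...,:2]-[619,-5.8];x=Q@ex;y=Q@ey;Z=P[...,2]
b=ok&(abs(Z-80)<2.5)&(abs(y)<30)&(x>-15)&(x<50)
print('lug',b.sum(),np.median(Z[b]),np.percentile(x[b],[1,99]),np.percentile(y[b],[1,99]))
b=ok&(Z>40)&(Z<76)&(y<-13)&(y>-24)&(x>-5)&(x<40);print('face',b.sum(),np.percentile(y[b],[5,50,95]) if b.sum() else '')
E
```

```text
n 1845 nose z -113.34038886699012
-117 48 x [-3.5  1.4] mid -1.04 top y [4.8 6.4]
-109 166 x [-5.7  3.3] mid -1.17 top y [2.9 4.9]
-101 267 x [-6.1  4.5] mid -0.81 top y [2.5 4.3]
-93 262 x [-6.1  4.6] mid -0.76 top y [2.6 4.4]
-85 268 x [-6.1  4.8] mid -0.66 top y [2.7 4.5]
-77 265 x [-6.1  4.9] mid -0.56 top y [3.1 4.6]
-69 267 x [-5.9  5. ] mid -0.48 top y [3.  4.7]
-61 249 x [-9.3  5.3] mid -1.97 top y [-0.3  4.3]
-53 53 x [-10.1   5.9] mid -2.14 top y [-0.8  1.1]
t 12.85 base x,y [  19.72 -176.21] gap 23.8 F [ 1.1  0.3 -1.1]
at [ 616.3 -183.1   73.8] heading z -97.29 shift cm [ 0.26  0.31 -2.96] turn deg -0.03314202788027387
  return _methods._mean(a, axis=axis, dtype=dtype,
  ret = ret.dtype.type(ret / rcount)
Traceback (most recent call last):
IndexError: index -1 is out of bounds for axis 0 with size 0
```

View pics/w4.png

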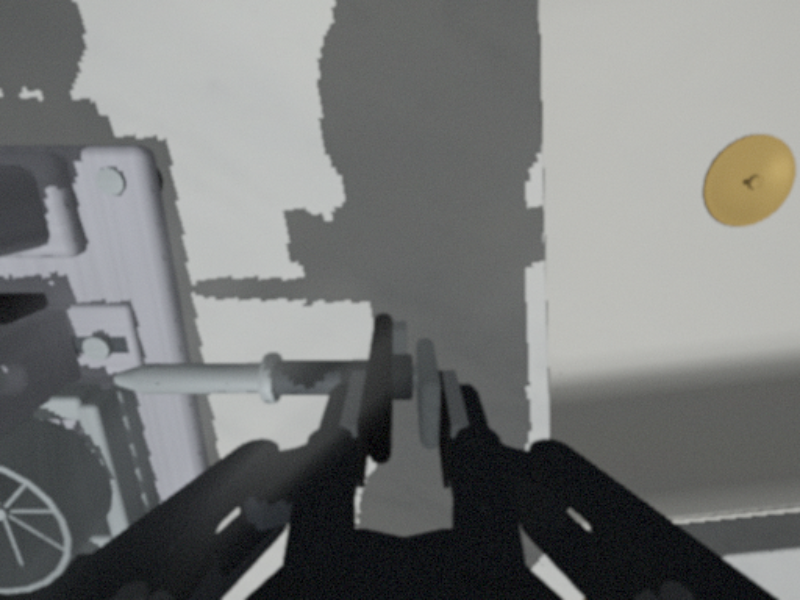

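The pin clears everything and points at the dark lug face at the left edge (10,378). I apply the small alignment and approach the mouth.

play_rows(
  series="0.26 0.31 0 0;0 0 -1.5 0;0 0 -1.5 0;0 0 -0.8 0;0 0 0 0;0 0 0 0",
)

```text
t: 13.6
position: [617.7, -145.4, 69.4]
eef_rot: [[-0.992, -0.0, -0.127], [0.127, -0.001, -0.992], [-0.0, -1.0, 0.001]]
force: [1.3, -0.4, -1.8]
finger_gap: 23.5
```

Run:
```python
from h import *
tb(17.1,-130,70.7)
shot('scene','s5');shot('top','t5')
z=np.load('s5.npz')['p']
q=proj('scene','s5',[[634,-26,62],[625,-80,62]]);print(q)
u,v=q.mean(0).astype(int);save(cv2.resize(z[v-45:v+45,u-60:u+60],(800,600),interpolation=2),'s5.png')
```

```text
t 13.6 base x,y [  16.33 -138.63] gap 23.5 F [ 1.3 -0.4 -1.8]
at [ 617.7 -145.4   69.4] heading z -97.31 shift cm [-0.08 -0.13 -0.86] turn deg -0.05145208327621731
[[254.85646587 177.76140851]
 [268.62325034 174.3008343 ]]
```

play_rows(
  series="-0.07 -0.13 0 0;0 0 -0.4 0;0 0 -0.4 0;0 0 -0.3 0;0 0 0 0",
)

```text
t: 14.32
position: [619.8, -133.5, 70.7]
eef_rot: [[-0.992, -0.0, -0.126], [0.126, 0.0, -0.992], [0.0, -1.0, -0.0]]
force: [0.1, 1.0, -1.6]
finger_gap: 23.5
```

Run:
```python
from h import *
tb(17.1,-130,70.7)
```

```text
t 14.325 base x,y [  16.95 -126.55] gap 23.5 F [ 0.1  1.  -1.6]
at [ 619.8 -133.5   70.7] heading z -97.25 shift cm [-0.01 -0.    0.34] turn deg 0.010730993004358425
```

play_rows(
  series="0 0 -0.25 0;0 0 -0.25 0;0 0 0 0",
)

```text
t: 14.7
position: [620.5, -128.7, 70.7]
eef_rot: [[-0.992, 0.0, -0.127], [0.127, 0.0, -0.992], [0.0, -1.0, -0.0]]
force: [-0.3, 0.1, -2.1]
finger_gap: 23.7
```

play_rows(
  series="0 0 -0.25 0;0 0 -0.25 0;0 0 0 0",
)

```text
t: 15.08
position: [621.1, -123.7, 70.7]
eef_rot: [[-0.992, 0.0, -0.126], [0.126, 0.0, -0.992], [-0.0, -1.0, -0.0]]
force: [0.1, 0.6, -1.7]
finger_gap: 23.2
```

play_rows(
  series="0 0 -0.25 0;0 0 -0.25 0;0 0 0 0",
)

```text
t: 15.45
position: [622.1, -118.9, 70.9]
eef_rot: [[-0.992, 0.001, -0.127], [0.127, 0.0, -0.992], [-0.001, -1.0, -0.0]]
force: [1.7, -0.6, -2.3]
finger_gap: 23.9
```

play_rows(
  series="0 0 -0.25 0;0 0 -0.25 0;0 0 0 0",
)

```text
t: 15.82
position: [622.9, -114.0, 71.0]
eef_rot: [[-0.992, 0.001, -0.127], [0.127, 0.0, -0.992], [-0.001, -1.0, -0.0]]
force: [1.9, -0.2, -1.7]
finger_gap: 23.9
```

play_rows(
  series="0 0 -0.25 0;0 0 -0.25 0;0 0 0 0",
)

```text
t: 16.2
position: [623.4, -108.9, 70.9]
eef_rot: [[-0.992, 0.001, -0.127], [0.127, 0.0, -0.992], [-0.001, -1.0, -0.0]]
force: [3.4, -1.6, -1.4]
finger_gap: 23.9
```

play_rows(
  series="0 0 -0.25 0;0 0 -0.25 0;0 0 0 0",
)

```text
t: 16.58
position: [624.0, -103.9, 70.9]
eef_rot: [[-0.992, 0.001, -0.127], [0.127, 0.0, -0.992], [-0.001, -1.0, -0.0]]
force: [4.1, -1.4, -1.0]
finger_gap: 23.5
```

play_rows(
  series="0 0 -0.25 0;0 0 -0.25 0;0 0 0 0",
)

```text
t: 16.95
position: [624.4, -98.8, 70.8]
eef_rot: [[-0.992, 0.0, -0.127], [0.127, 0.0, -0.992], [-0.0, -1.0, -0.0]]
force: [4.7, -1.1, 1.1]
finger_gap: 23.9
```

play_rows(
  series="0 0 -0.25 0;0 0 -0.25 0;0 0 0 0",
)

```text
t: 17.32
position: [625.0, -93.8, 70.7]
eef_rot: [[-0.992, 0.0, -0.126], [0.126, 0.0, -0.992], [-0.0, -1.0, -0.0]]
force: [3.8, -0.8, 1.2]
finger_gap: 23.8
```

play_rows(
  series="0 0 -0.25 0;0 0 -0.25 0;0 0 0 0",
)

```text
t: 17.7
position: [625.6, -88.8, 70.7]
eef_rot: [[-0.992, 0.0, -0.126], [0.126, 0.0, -0.992], [-0.0, -1.0, -0.0]]
force: [3.4, -3.3, 0.0]
finger_gap: 23.8
```

play_rows(
  series="0 0 -0.2 0;0 0 -0.2 0;0 0 0 0",
)

```text
t: 18.08
position: [626.1, -85.1, 70.8]
eef_rot: [[-0.992, 0.0, -0.127], [0.127, 0.0, -0.992], [-0.0, -1.0, -0.0]]
force: [3.8, -0.8, 1.3]
finger_gap: 23.8
```

play_rows(
  series="0 0 -0.15 0;0 0 -0.1 0;0 0 0 0",
)

```text
t: 18.45
position: [626.4, -82.9, 70.7]
eef_rot: [[-0.992, 0.0, -0.127], [0.127, 0.0, -0.992], [-0.0, -1.0, -0.0]]
force: [4.5, -2.2, 1.0]
finger_gap: 23.8
```

play_rows(
  series="0 0 -0.15 0;0 0 0 0",
)

```text
t: 18.7
position: [626.5, -81.3, 70.7]
eef_rot: [[-0.992, 0.0, -0.127], [0.127, 0.0, -0.992], [-0.0, -1.0, -0.0]]
force: [3.8, -2.8, 1.9]
finger_gap: 24.0
```

play_rows(
  series="0 0 -0.12 0;0 0 0 0",
)

```text
t: 18.95
position: [626.7, -80.2, 70.7]
eef_rot: [[-0.992, 0.0, -0.127], [0.127, -0.0, -0.992], [-0.0, -1.0, -0.0]]
force: [3.2, -2.7, 1.1]
finger_gap: 23.6
```

play_rows(
  series="0 0 -0.1 0;0 0 0 0",
)

```text
t: 19.2
position: [626.7, -80.1, 70.8]
eef_rot: [[-0.992, -0.0, -0.127], [0.127, -0.001, -0.992], [-0.0, -1.0, 0.001]]
force: [2.5, -4.5, 2.3]
finger_gap: 24.2
```

play_rows(
  series="0 0 -0.1 0;0 0 0 0;0 0 0 0",
)

```text
t: 19.58
position: [626.7, -80.1, 70.8]
eef_rot: [[-0.992, -0.0, -0.128], [0.128, -0.002, -0.992], [0.0, -1.0, 0.002]]
force: [3.3, -5.1, 2.6]
finger_gap: 23.7
```

```bash
python3 pinfit.py w6 2>/dev/null| head -4
python3 - <<'E'
from h import *
tb(17.1,-75,70.7)
z=np.load('w6.npz')['p'];save(cv2.resize(z[190:290,0:240],(800,333),interpolation=2),'w6c.png')
E
```

```text
n 3979 nose z -113.57980050500979
-117 50 x [-3.9  1.5] mid -1.19 top y [4.8 6. ]
-109 118 x [-5.1  2.2] mid -1.42 top y [2.5 4.5]
-101 15 x [-12.9  11.9] mid -0.5 top y [-9.5 -9.1]
t 19.625 base x,y [ 17.03 -72.73] gap 23.7 F [ 3.1 -5.   2.9]
at [626.7 -80.1  70.8] heading z -97.35 shift cm [-0.01  0.01  0.23] turn deg -0.09243545031648637
```

View pics/w6c.png

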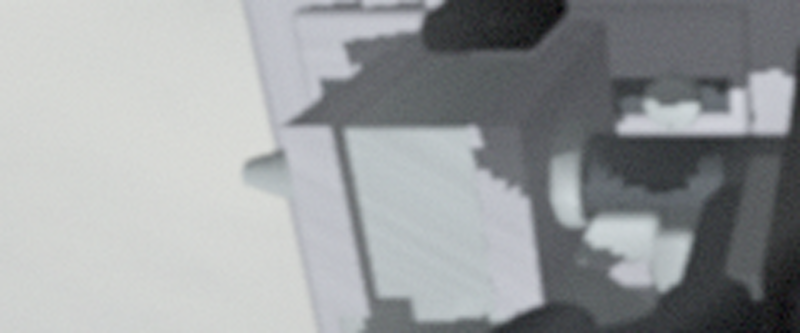

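The crop shows the nose through beyond the far lug (245,172) and the collar against the near lug (565,185). The position also stalls where the collar should seat, so I let go.

play_rows(
  series="0 0 0 0;0 0 0 0;0 0 0 0;0 0 0 0",
  gripper=0.05,
)

```text
t: 20.12
position: [626.3, -77.6, 70.3]
eef_rot: [[-0.992, -0.001, -0.126], [0.126, 0.001, -0.992], [0.001, -1.0, -0.0]]
force: [0.1, 0.3, -0.1]
finger_gap: 44.6
```

Run:
```python
from h import *
shot('wrist','w7');tb(17.1,-72.7,70.7)
z=np.load('w7.npz')['p'];save(cv2.resize(z[180:300,0:320],(800,300),interpolation=2),'w7c.png')
```

```text
t 20.175 base x,y [ 16.5  -70.34] gap 45.0 F [ 0.5  0.2 -0.8]
at [626.5 -77.7  70.4] heading z -97.25 shift cm [-0.06 -0.03  0.24] turn deg 0.007068040656406538
```

View pics/w7c.png

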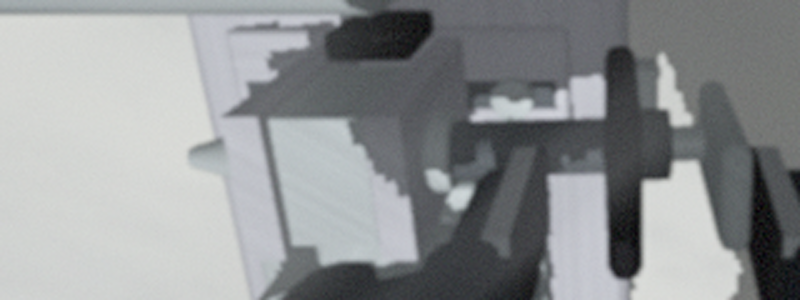

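The collar is against the lug, the finger plate is at (625,165) and the thumb plate at (725,165) looks sprung out. I retreat and measure the plate spacing.

play_rows(
  series="0 0 0.3 0;0 -1 0 0;0 -3 0 0;0 -4 0 0;0 -4 1 0;2 -4 4 0;2 -4 4 0;0 0 0 0;0 0 0 0",
)

```text
t: 21.3
position: [575.4, -164.8, 271.1]
eef_rot: [[-0.992, 0.001, -0.127], [0.127, 0.0, -0.992], [-0.001, -1.0, -0.001]]
force: [-0.3, 0.7, -0.0]
finger_gap: 44.9
```

Run:
```python
from h import *
tb(17.1,-72.7,200)
shot('wrist','w8')
P,ok,p=cloud('wrist','w8')
a=np.radians(-7.26);ex=np.array([np.cos(a),np.sin(a)]);ey=np.array([-np.sin(a),np.cos(a)])
Q=P[...,:2]-[619,-5.8];x=Q@ex;y=Q@ey;Z=P[...,2]
b=ok&(Z>83)&(Z<95)&(y<-40)&(y>-110)&(abs(x-17)<22)
print('plate tops y hist',b.sum(),np.histogram(y[b],np.arange(-104,-48,2)),np.percentile(y[b],[1,99]))
b=ok&(Z>55)&(Z<75)&(y<-10)&(y>-30)&(abs(x-17)<12);print('collar',np.percentile(y[b],[1,5,50,95]) if b.any() else 0)
b=ok&(Z>82)&(Z<90)&(abs(y)<25)&(x<-80)&(x>-160);print('tab x',b.sum(),np.percentile(x[b],[1,50,99]) if b.any() else 0)
q=proj('wrist','w8',[[634,-26,62],[622,-110,62]]).mean(0).astype(int);print(q)
v0=max(0,min(384-150,q[1]-75));u0=max(0,min(512-200,q[0]-110));save(cv2.resize(p[v0:v0+150,u0:u0+200],(800,600),interpolation=2),'w8c.png')
```

```text
t 21.3 base x,y [ -23.13 -163.25] gap 44.9 F [-0.3  0.7 -0. ]
at [ 575.4 -164.8  271.1] heading z -97.28 shift cm [-4.02  7.12 -9.05] turn deg -0.015379292095644814
plate tops y hist 369 (array([ 0,  0,  0,  0,  0, 25, 41, 40, 22,  3,  0,  0,  0,  0,  0,  0,  1,
       81, 66, 51, 37,  2,  0,  0,  0,  0,  0]), array([-104, -102, -100,  -98,  -96,  -94,  -92,  -90,  -88,  -86,  -84,
        -82,  -80,  -78,  -76,  -74,  -72,  -70,  -68,  -66,  -64,  -62,
        -60,  -58,  -56,  -54,  -52,  -50])) [-92.60627242 -62.26344372]
collar [-29.82801789 -28.68201042 -21.54704788 -17.5765187 ]
tab x 236 [-100.58374758  -95.3696787   -91.3116724 ]
[176 136]
```

View pics/w8c.png

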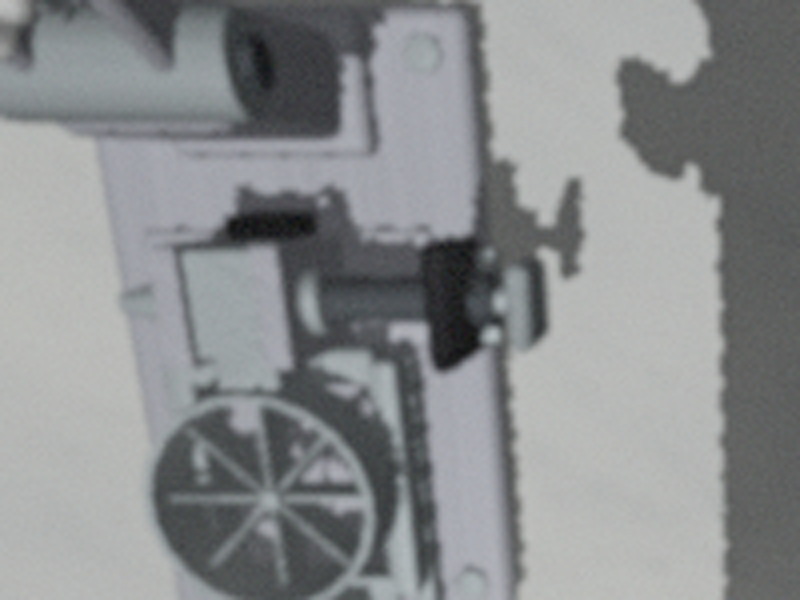

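Plate span is 30.3 mm, so the thumb plate is sprung out. The collar may stand 1–2 mm off the lug, so I check that precisely.

Run:
```python
from h import *
P,ok,p=cloud('wrist','w8')
a=np.radians(-7.26);ex=np.array([np.cos(a),np.sin(a)]);ey=np.array([-np.sin(a),np.cos(a)])
Q=P[...,:2]-[619,-5.8];x=Q@ex;y=Q@ey;Z=P[...,2]
b=ok&(abs(Z-80)<2)&(x>-2)&(x<37)&(y>-25)&(y<-8);print('lug top y',b.sum(),np.percentile(y[b],[0,2,98,100]),np.median(Z[b]))
b=ok&(Z>69.5)&(Z<74)&(abs(x-17)<8)&(y<-10)&(y>-32);print('collar top y',b.sum(),np.round(np.sort(y[b]),1))
b=ok&(Z>60)&(Z<69)&(abs(x-17)<12)&(y<-16)&(y>-35)
print(np.c_[np.round(y[b],1),np.round(Z[b],1)][np.argsort(y[b])][::3].tolist())
# far side: nose tip and lug
b=ok&(Z>55)&(Z<72)&(abs(x-17)<8)&(y>20)&(y<45);print('nose',b.sum(),np.sort(y[b])[-5:])
```

```text
lug top y 251 [-18.56698409 -18.32156798  -8.42548855  -8.08222254] 79.95809002269573
collar top y 44 [-23.8 -23.7 -23.5 -23.5 -23.2 -22.8 -22.8 -22.6 -22.4 -22.3 -22.1 -21.7
 -21.4 -21.3 -20.9 -20.8 -20.6 -20.5 -20.4 -20.  -20.  -19.8 -19.8 -19.6
 -19.6 -19.1 -18.6 -18.3 -18.3 -18.2 -18.2 -18.2 -18.  -18.  -18.  -17.7
 -17.7 -17.7 -17.7 -17.7 -17.7 -17.6 -17.4 -17.2]
[[-34.9, 66.0], [-34.8, 60.2], [-34.3, 65.9], [-33.9, 61.4], [-33.7, 65.0], [-33.6, 64.4], [-33.3, 67.2], [-33.2, 66.7], [-32.8, 66.9], [-32.4, 67.2], [-31.8, 67.2], [-31.4, 65.3], [-31.2, 60.8], [-30.9, 63.6], [-30.4, 67.6], [-30.2, 65.6], [-30.2, 65.4], [-29.9, 67.6], [-29.4, 68.2], [-29.1, 65.8], [-29.0, 67.5], [-28.5, 65.4], [-28.2, 64.0], [-28.0, 67.4], [-27.7, 66.1], [-27.4, 66.7], [-27.1, 67.5], [-26.8, 67.8], [-26.7, 62.0], [-26.5, 68.0], [-25.6, 66.4], [-25.4, 65.5], [-25.3, 65.2], [-25.0, 62.3], [-24.4, 66.3], [-24.4, 66.8], [-24.2, 69.0], [-24.0, 67.2], [-23.9, 65.7], [-23.6, 67.0], [-23.6, 63.3], [-23.5, 62.0], [-23.2, 65.5], [-23.0, 66.9], [-22.7, 66.7], [-22.3, 66.5], [-21.4, 63.5], [-21.3, 66.3], [-20.9, 68.0], [-20.5, 69.0], [-20.0, 63.1], [-19.4, 68.7], [-18.5, 62.9], [-18.2, 64.8], [-18.1, 64.9], [-18.0, 68.2], [-18.0, 64.3], [-17.8, 66.9], [-17.7, 66.2], [-17.5, 67.1], [-17.0, 66.4]]
nose 62 [38.09477766 38.13999689 38.55369144 39.69501929 39.76339258]
```

Run:
```python
from h import *
a=np.radians(-7.26);ex=np.array([np.cos(a),np.sin(a)]);ey=np.array([-np.sin(a),np.cos(a)])
for t in('w6','w7','w8'):
  P,ok,p=cloud('wrist',t)
  Q=P[...,:2]-[619,-5.8];x=Q@ex;y=Q@ey;Z=P[...,2]
  f=lambda b,q:np.round(np.percentile(y[b],q),2) if b.any() else None
  print(t,'lug',f(ok&(abs(Z-80)<2)&(x>-2)&(x<37)&(y>-25)&(y<-8),[2]),f(ok&(abs(Z-80)<2)&(x>-2)&(x<37)&(y>8)&(y<25),[98]),
   'collar',f(ok&(Z>69.5)&(Z<74)&(abs(x-17)<6)&(y<-10)&(y>-32),[0,5,50]),'nose',f(ok&(Z>55)&(Z<72)&(abs(x-17)<8)&(y>20)&(y<45),[90,95,100]),
   'plate',f(ok&(Z>86)&(Z<95)&(y<-50)&(y>-72)&(x>17)&(x<36),[2,50,98]))
```

```text
w6 lug [-17.96] [20.24] collar [-23.27 -22.85 -19.86] nose [38.71 39.63 40.83] plate [-68.09 -63.09 -50.87]
w7 lug [-17.93] [20.25] collar [-23.62 -23.35 -20.5 ] nose [38.37 39.27 40.02] plate [-68.84 -65.34 -61.63]
w8 lug [-18.32] [19.92] collar [-23.85 -23.52 -20.18] nose [37.37 38.14 39.76] plate [-69.4  -66.24 -62.39]
```

Run:
```python
from h import *
o=robot.get_obs();print(o['t'],o['force'],o['finger_gap']);print(workorder.sign_off())
```

```text
21.35 [-0.39656933  0.4902527  -0.21081289] 44.84753800069092
the job is handed in; nothing more can be done
None
```

The wedger is ready: the cartridge is home, the ball-lock pin is through the clevis and tongue, and its thumb plate has sprung out. I handed the job in at 21.4 s, with the arm clear and touching nothing.

- **Cartridge:** I pushed the tab in until it stopped, with about 4 N of drag and then about 10 N with no more travel. After the pin went in, the tab front read about 1–2 mm deeper than nominal home. That is within my measuring error and the play of the pin in the bore.
- **Pin:** I pinched the plates to a 24 mm gap, which sank the studs, carried the pin round the front and slid it in from the right. Forces stayed at about 6 N or less until it stopped where the collar should seat.
- **Last check of the pin:** The thumb and finger plates span 30.3 mm, against 31 mm sprung out and 25 mm pressed in, so I take it as locked. The nose stands about 20 mm past the far lug. I did not see the studs themselves in the last pictures.
- **One disagreement:** The finger-plate edge alone put the collar about 1.8 mm off the lug. Measured directly, collar and nose put it within about 0.5 mm, and the plate edge already read about 2 mm off before I touched the pin. From the collar edge, the pin moved back about 0.4 mm when I let go. The nose readings allow up to about 0.8 mm. I left it there.
- **Other things:** I did not touch the limes, jigger or tumbler, but I did not re-measure where they stand.

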